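Scrape steel clippings off the sprung work plate

TASK

Take the scraper block and wipe the four loose steel clippings off the sprung work plate and down its sloping apron into the catch tray: set the sole down behind them, at the end away from the tray, and push right along to the tray end of the apron, keeping the sole pressed on the steel with about 10 N all the way, down the slope too, and never so hard that the springs bottom out. Touch the clippings only with the scraper and leave the other things on the bench where they are. When the clippings are in the tray, stand the scraper upright on the bench again, beside the stand.

Things in the scene. Friction and masses are not known exactly. Their poses are not given: they have to be found in the camera images.
- scraper: the scraper block, standing upright on the bench: a bare steel bar 20 (its x) x 120 (its y) x 24 high with a wooden grip on top, 24 thick (x) x 60 (y), from 24 to 80 mm above the sole. Origin: centre of the flat sole, z up. Grip it across the 24 mm thickness. 0.4 kg. Either long side can push
- stand: the grey work stand (fixed). On top, on springs (15 N per mm, bottoming at 20 N), a level steel plate 150 wide (y), from x = -85 to +5 mm, 60 mm above the bench; hinged to it an apron of the same width to x = +115, sloping down to an open catch tray by 0 to 0.19 rad, unknown, different each time. Origin on the bench under the plate, x towards the tray
- crease (a point): the middle of the line where plate and apron meet, on their upper face, 60 mm above the bench, 5 mm from the stand's origin: the plate is level before it (-x), the apron slopes down after it (+x)
- tray (a point): centre of the catch tray's inner floor (4 mm above the bench, 167.5 mm from the stand's origin, axes as the stand's). Inside 117 (x) x 182 (y) mm, rim 30 mm above the bench; the apron's end overhangs its near wall by 10 mm
- chip0: a loose steel clipping of flat bar, 20 x 14 x 6 thick, lying on the plate at the start; origin at the centre of its underside
- chip1: a loose steel clipping of flat bar, 20 x 14 x 6 thick, lying on the plate at the start; origin at the centre of its underside
- chip2: a loose steel clipping of flat bar, 20 x 14 x 6 thick, lying on the plate at the start; origin at the centre of its underside
- chip3: a loose steel clipping of flat bar, 20 x 14 x 6 thick, lying on the plate at the start; origin at the centre of its underside
- box_tube: a short open length of square steel tube, 40 x 120 x 40 high (bystander)
- pipe_short: a steel pipe ring standing on end, 42 across, 30 high (bystander)
- pipe_long: a dark steel pipe offcut standing on end, 70 across, 65 high (bystander)
- angle_iron: a dark angle-iron offcut, 160 long, 30 high (bystander)
- spray_can: an aluminium spray can, 54 across, 160 high (bystander)
- wire_brush: a lying wire brush with a flat wooden back, 220 long, 31 high (bystander)
- chip_hammer: a lying hammer, 260 long (bystander)
- angle_bit: a small angle-iron offcut, 50 x 25 x 25 (bystander)
Not all that is in view belongs to the job. What is meant by the scraper is not black or purple, and is the smaller of those in its own colour.

How it is judged:
By the outcome, as a careful person would: the job done as asked, in the order asked, and still so for the second after the job is handed in, with the robot touching nothing.
It also fails if it takes over 61 s, if anything falls off the work surface, if the arm or the gripper's body presses on something with over 40 N, if the wrist force passes 120 N, or if a joint passes its speed limit or range.

ROBOT

A 6-joint arm with a two-finger parallel gripper is mounted at the origin on the work surface. World frame = base frame: x ahead of the robot, y to its left, z up, the work surface at z = 0. Lengths are in m, angles in rad, forces in N, time in s.
With the tool pointing down it reaches from about 0.3 to 0.875 m from the base axis. Payload 6.4 kg.
Tool frame: the origin (TCP) lies between the finger pads; the fingertips stand ctrl.tip_extent ahead of it and the grasp point (between the pads) is the TCP (ctrl.tip_extent is the distance from the TCP to the fingertips, in m); z points along the fingers, y is the line along which they close (so a half turn about z gives the same grasp; the last joint's range is limited). The gripper opens to 85 mm and grips with 20 to 120 N. Pads are 22 mm wide; open, the fingers measure 114 mm over their backs; the gripper's body (76 mm by 85 mm) begins 54 mm behind the grasp point. The pads swing forward as they close: fully open they stand 13 mm farther back than shut.
Start: joints at [1.068, 0.181, 1.607, -0, 1.354, -0.206], TCP at [0.168, 0.55, 0.25] pointing down, gripper open.
Joint ranges: [-2.99, 2.99], [-0.89, 2.07], [0.3, 2.58], [-1.14, 4.28], [0, 2.63], [-3.12, 3.12]. Speed limits (rad/s): [2.57, 2.57, 3.01, 3.14, 3.14, 3.14].

INTERFACE

Orientations are given as a unit quaternion [w, x, y, z].
In Python, from bench import ctrl gives the robot as it stands.
- The arm moves only by the tool send_rows, never from a script. Its arguments are lists of equal length, an entry for each row: "dr": the turn, a rotation vector about the tool's x, y, z in units of 6 degrees (1.0 is 6 degrees), a list of three; "xyz": the shift along the tool's x, y, z in cm, a list of three; "jaw": the opening in per cent of the stroke, from 0 (shut) to 100 (fully open). In form: {"dr": [[wx, wy, wz], ...], "xyz": [[dx, dy, dz], ...], "jaw": [jaw, ...]}. A call has exactly 8 rows; each row is the pose to reach, as a shift and turn from the pose commanded when the call began, along the tool's axes at that moment; what a row does not reach only later rows make up. A row lasts 1/8 s, in which the tool goes at most 62.5 mm and 10.7 degrees, less where a joint would pass 70% of its speed; a pose out of reach is approached as far as the arm can. A call with a gripper value outside its range is refused whole. The fingers move at their own pace and stop on an object; the grip force is fixed at half the most. Time passes only in rows, so rows that repeat a pose let the fingers close, or fill a call up. It gives the time, the measured TCP pose, the force, the opening and the grip force at its end, in the units of the state.
- ctrl.get_obs(): the state, without advancing time (a new reading comes with each control period).
- ctrl.camera(name): name is "scene" or "top" or "wrist"; returns the picture (420x560x3 uint8, red, green, blue); there is no depth.
- ctrl.calibration(name): a dict with "camera_matrix" (3x3 intrinsics, pixels), "world_from_camera" (4x4, takes a point from camera to world coordinates). Camera axes: x right, y up, looking along -z (the intrinsics and any distortion apply to the point x, -y, -z); pixel columns grow to the right and rows downward; lengths in m; the calibration is good to about 2 mm. A picture is of the moment at which its call begins: read the wrist's pose just before it. calibration takes no time and is no camera call; for the wrist camera it gives the pose at the moment of the call.
- ctrl.hand_in(): hands the job in; it is judged then, once.
The state is a dict: "time_s": time; "q": joint angles; "dq": joint speeds; "joint_efforts": joint torques, N m; "eef_pos": TCP position; "eef_rot": TCP orientation; "wrist_force": force on the tool from outside, world axes, zero at the start; "torque": the same for the moment, N m; "opening": opening from 0.0 (shut) to 1.0 (fully open); "grasp_force": force on a finger pad.
Only numpy, scipy, OpenCV 4.12 (cv2) and the standard library are available. Lean on these libraries where they do the work, as an engineer would, in place of code of your own. Each camera call takes 0.05 s, during which the arm holds its last target. There are 200 camera calls.

## Working session

There is one attempt and no reset: what is moved stays moved. The work goes in short steps, Python scripts to look and compute and a tool call to move; the robot and the scene stay as the last step left them, time stands still between calls to the robot, and variables do not carry over. Pictures are saved under pics/ and viewed, at most 10 in all, crops included, and the job is handed in when it is done.

Besides the shell and the picture viewer there is one more tool, called after "Call:" in YAML: its name, and indented under it one key for each argument. send_rows: Moves the arm, as the interface text tells. Its arguments: {"type":"object","properties":{"dr":{"type":"array","items":{"type":"array","items":{"type":"number"}}},"xyz":{"type":"array","items":{"type":"array","items":{"type":"number"}}},"jaw":{"type":"array","items":{"type":"number"}}},"required":["dr","xyz","jaw"]}

```bash
mkdir -p pics; ls; python3 - <<'E'
from bench import ctrl
import cv2,numpy as np
np.set_printoptions(precision=4,suppress=True)
for n in("top","scene"):
    im=ctrl.camera(n); cv2.imwrite(f"pics/{n}0.png",im[:,:,::-1])
    c=ctrl.calibration(n); print(n,c)
o=ctrl.get_obs();print(o,ctrl.tip_extent)
E
```

```text
pics
top {'camera_matrix': array([[421.9122,   0.    , 279.5243],
       [  0.    , 421.9122, 209.2737],
       [  0.    ,   0.    ,   1.    ]]), 'world_from_camera': array([[-0.0212,  0.9839, -0.1773,  0.3232],
       [-0.9997, -0.0183,  0.0178,  0.0077],
       [ 0.0143,  0.1776,  0.984 ,  1.2521],
       [ 0.    ,  0.    ,  0.    ,  1.    ]])}
scene {'camera_matrix': array([[516.0815,   0.    , 290.9893],
       [  0.    , 516.0815, 213.543 ],
       [  0.    ,   0.    ,   1.    ]]), 'world_from_camera': array([[ 0.2964, -0.7672,  0.5688,  1.2862],
       [ 0.955 ,  0.2445, -0.1678, -0.2007],
       [-0.0103,  0.5929,  0.8052,  1.1421],
       [ 0.    ,  0.    ,  0.    ,  1.    ]])}
{'time_s': 0.1, 'q': array([ 1.0677,  0.1815,  1.6079,  0.    ,  1.3538, -0.2063]), 'dq': array([-0.0007, -0.0005, -0.0016, -0.0014,  0.0002,  0.0005]), 'joint_efforts': array([  0.0004, -44.5881, -35.2237,  -0.0004,   0.0042,   0.    ]), 'eef_pos': array([0.1679, 0.5495, 0.2495]), 'eef_rot': array([-0.0003,  0.1478,  0.989 , -0.0007]), 'wrist_force': array([0.7655, 0.4848, 0.1278]), 'torque': array([-0.0006, -0.0258, -0.0237]), 'grasp_force': 0.0, 'opening': 1.0002366107518497} 0.019
```

View pics/top0.png

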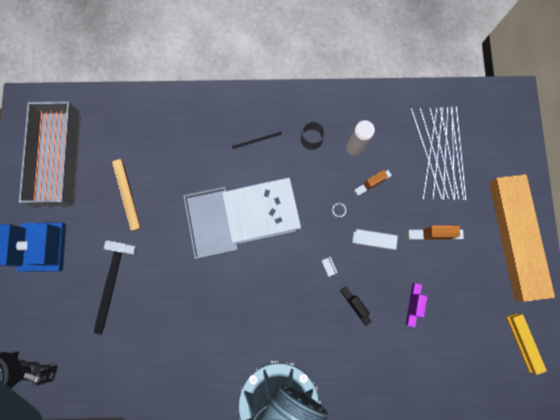

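View pics/scene0.png

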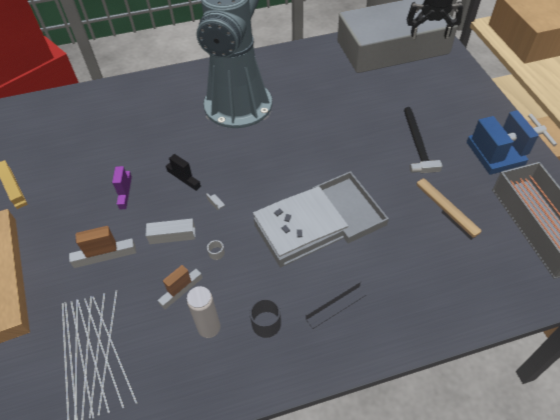

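The top view shows the stand at (243,215), with the tray to the left (+y) and the chips near (272,207). There are two brown-gripped scrapers, at (374,182) and (437,233); the one at (374,182) is smaller, so that is mine. The spray can at (361,137) and pipe ring at (339,210) are close to it.

```bash
cat > h.py <<'E'
from bench import ctrl
import cv2,numpy as np
np.set_printoptions(precision=4,suppress=True)
def ray(c,uv,z):
    K=c["camera_matrix"];T=c["world_from_camera"]
    uv=np.atleast_2d(np.asarray(uv,float))
    d=np.c_[(uv[:,0]-K[0,2])/K[0,0],-(uv[:,1]-K[1,2])/K[1,1],-np.ones(len(uv))]@T[:3,:3].T
    return T[:3,3]+d*((z-T[2,3])/d[:,2])[:,None]
def proj(c,P):
    K=c["camera_matrix"];T=c["world_from_camera"]
    p=(np.atleast_2d(P)-T[:3,3])@T[:3,:3]
    return np.c_[K[0,0]*p[:,0]/-p[:,2]+K[0,2],K[1,1]*-p[:,1]/-p[:,2]+K[1,2]]
E
python3 - <<'E'
from h import *
a=cv2.imread("pics/top0.png");b=cv2.imread("pics/scene0.png")
A=cv2.resize(a[120:270,180:400],(800,545),interpolation=cv2.INTER_CUBIC)
cv2.imwrite("pics/topc.png",A)
cv2.imwrite("pics/scenec.png",cv2.resize(b[160:340,150:400],(800,576),interpolation=cv2.INTER_CUBIC))
ct=ctrl.calibration("top");cs=ctrl.calibration("scene")
for im,c,n in((a,ct,"top"),(b,cs,"scene")):
    h=cv2.cvtColor(im,cv2.COLOR_BGR2HSV)
    m=cv2.inRange(h,(5,150,60),(15,255,230))
    for k in cv2.findContours(m,0,2)[0]:
        if cv2.contourArea(k)>60:
            r=cv2.minAreaRect(k);print(n,r,ray(c,r[0],.08)[0], ray(c,cv2.boxPoints(r),.08).tolist() if n=="top" else "")
E
```

```text
top ((441.0, 232.0), (12.0, 34.0), 90.0) [ 0.461  -0.4661  0.08  ] [[0.4789471587220151, -0.41947850833203043, 0.08000000000000007], [0.47710036049546334, -0.5158348319419245, 0.08000000000000007], [0.4431858642059172, -0.5125482380548991, 0.08000000000000007], [0.4450626148353247, -0.4166867552356774, 0.08000000000000007]]
top ((506.092041015625, 240.0234375), (122.01959228515625, 7.732439041137695), 77.7352294921875) [ 0.4348 -0.6479  0.08  ] [[0.6051690940677683, -0.6192100026563857, 0.08000000000000007], [0.609642194025934, -0.6416759248301104, 0.08000000000000007], [0.27262409844505864, -0.6751306455563563, 0.08000000000000007], [0.26868309585319583, -0.6537255924466161, 0.08000000000000007]]
top ((375.1029357910156, 179.33822631835938), (8.231931686401367, 22.4663143157959), 59.03623962402344) [ 0.6165 -0.2896  0.08  ] [[0.6105060527255057, -0.2554212377042022, 0.08000000000000007], [0.6437499097947847, -0.31303351790526557, 0.08000000000000007], [0.6225986903106289, -0.32388980641985554, 0.08000000000000007], [0.5895715364298452, -0.2663834840743499, 0.08000000000000007]]
```

View pics/topc.png

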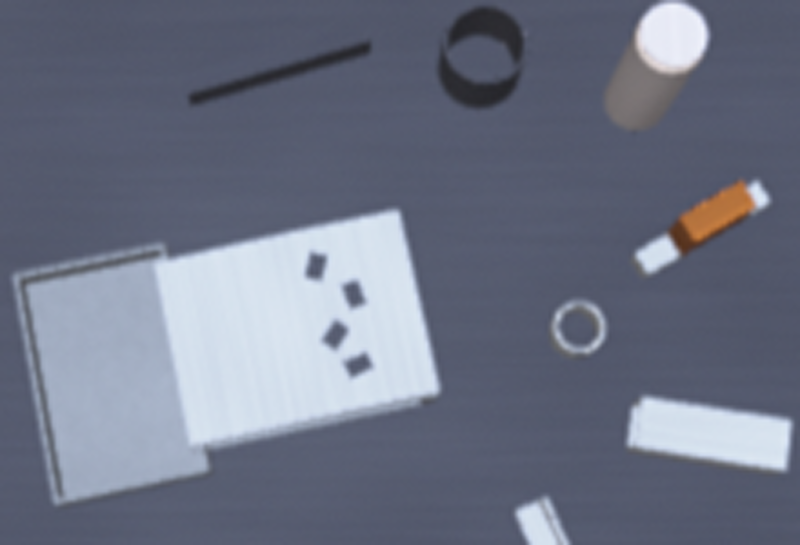

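View pics/scenec.png

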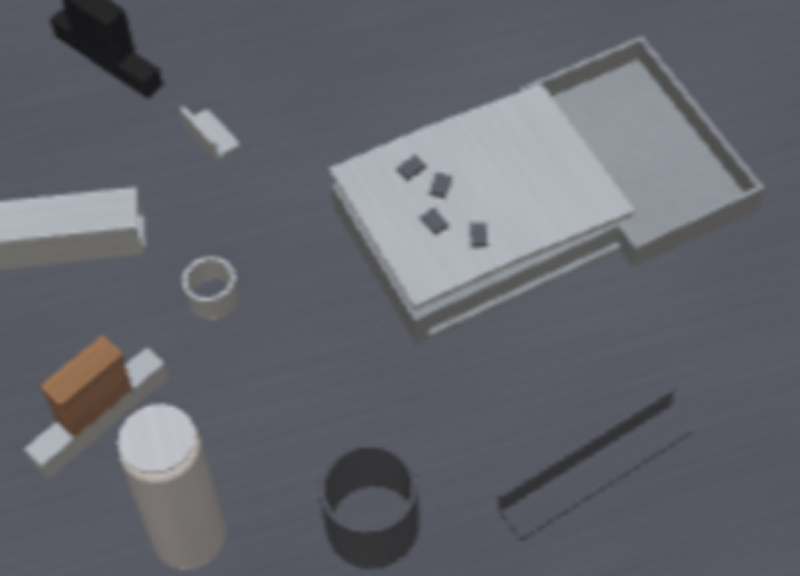

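Crop of the top view: plate near-end corners at (401,210) and (440,397), apron-end corners at (157,263) and (190,447). Chips are at (316,266), (353,294), (335,333) and (357,365). Scene crop: plate corners at (331,172) and (415,305), apron end at (545,84) and (633,212).

```bash
cat >> h.py <<'E'
from scipy.spatial.transform import Rotation as Ro
def cur():
    o=ctrl.get_obs();q=o["eef_rot"];return o,o["eef_pos"],Ro.from_quat([q[1],q[2],q[3],q[0]])
def tool(yaw,tilt=0.):
    # tool z down, tool y at world yaw; tilt: lean about the horizontal axis at yaw-90.. (sole nose-down towards +tool y)
    y=np.array([np.cos(yaw),np.sin(yaw),0]);z=np.array([0,0,-1.]);R=Ro.from_matrix(np.c_[np.cross(y,z),y,z])
    ax=np.cross(y,[0,0,-1.])  # turns y towards down
    return Ro.from_rotvec(ax*tilt)*R
def delta(p,R):
    o,p0,R0=cur()
    print("xyz cm",R0.inv().apply(np.asarray(p)-p0)*100,"dr",(R0.inv()*R).as_rotvec()/np.deg2rad(6))
def tri(c1,u1,c2,u2):
    a=ray(c1,u1,1.)[0];b=ray(c1,u1,0.)[0];c=ray(c2,u2,1.)[0];d=ray(c2,u2,0.)[0]
    M=np.c_[b-a,-(d-c)];t=np.linalg.lstsq(M,c-a,rcond=None)[0]
    return (a+(b-a)*t[0]+c+(d-c)*t[1])/2
E
python3 - <<'E'
from h import *
ct=ctrl.calibration("top");cs=ctrl.calibration("scene")
T=lambda p:np.array(p)/3.6364+[180,120]-.36
S=lambda p:np.array(p)/3.2+[150,160]-.34
P={}
for n,t,s in(("n1",(401,210),(415,305)),("n2",(440,397),(331,172)),("e1",(157,263),(633,212)),("e2",(190,447),(545,84)),
 ("t1",(13,273),(762,187)),("t2",(56,505),(640,40)),("can",(672,37),(158,440))):
    P[n]=tri(ct,T(t),cs,S(s));print(n,P[n],ray(ct,T(t),.06)[0],ray(cs,S(s),.06)[0])
for c in((316,266),(353,294),(335,333),(357,365)): print("chip",ray(ct,T(c),.066)[0])
print("scraper ends", ray(ct,T((763,194)),.024),ray(ct,T((640,262)),.024))
d=(P["e1"]+P["e2"]-P["n1"]-P["n2"])/2;print(d,np.degrees(np.arctan2(d[1],d[0])))
delta([.56,.06,.33],tool(1.274))
E
```

```text
n1 [ 0.6327 -0.043   0.0591] [ 0.6317 -0.0461  0.06  ] [ 0.634 -0.04   0.06 ]
n2 [ 0.4824 -0.0707  0.0487] [ 0.4803 -0.0729  0.06  ] [ 0.4914 -0.0692  0.06  ]
e1 [0.5951 0.1524 0.0478] [0.5918 0.1487 0.06  ] [0.6031 0.1507 0.06  ]
e2 [0.447  0.1273 0.0478] [0.4449 0.1228 0.06  ] [0.4569 0.1271 0.06  ]
t1 [0.5927 0.2701 0.0298] [0.5857 0.2625 0.06  ] [0.6116 0.2585 0.06  ]
t2 [0.4051 0.2346 0.0216] [0.4021 0.226  0.06  ] [0.4354 0.2213 0.06  ]
can [ 0.7389 -0.2485  0.1532] [ 0.7739 -0.2721  0.06  ] [ 0.6879 -0.2512  0.06  ]
chip [0.5858 0.0225 0.066 ]
chip [ 0.5626 -0.0063  0.066 ]
chip [0.5317 0.0085 0.066 ]
chip [ 0.506  -0.0083  0.066 ]
scraper ends [[ 0.6495 -0.3485  0.024 ]] [[ 0.5936 -0.2431  0.024 ]]
[-0.0365  0.1967 -0.0061] 100.50753716541637
xyz cm [-51.8066 -35.3532  -8.0148] dr [-0.0149 -0.0034  0.0004]
```

Call:
send_rows:
  dr:
    - [0,0,0]
    - [0,0,0]
    - [0,0,0]
    - [0,0,0]
    - [0,0,0]
    - [0,0,0]
    - [0,0,0]
    - [0,0,0]
  xyz:
    - [-5,-3.5,-1]
    - [-11,-7.5,-2]
    - [-16,-11,-3]
    - [-21,-14.5,-4]
    - [-26,-18,-5]
    - [-31,-21.5,-6]
    - [-36,-25,-7]
    - [-40,-28,-8]
  jaw: [55,55,55,55,55,55,55,55]

```text
time_s: 1.1
eef_pos: [0.4696, 0.1632, 0.3303]
eef_rot: [-0.0, 0.148, 0.989, -0.0]
wrist_force: [0.8, 0.6, 1.0]
opening: 0.551
grasp_force: 0.0
```

Call:
send_rows:
  dr:
    - [0,0,0]
    - [0,0,0]
    - [0,0,0]
    - [0,0,0]
    - [0,0,0]
    - [0,0,0]
    - [0,0,0]
    - [0,0,0]
  xyz:
    - [-4,-2,0]
    - [-8,-4,0]
    - [-12,-7.3,0]
    - [-12,-7.3,0]
    - [-12,-7.3,0]
    - [-12,-7.3,0]
    - [-12,-7.3,0]
    - [-12,-7.3,0]
  jaw: [55,55,55,55,55,55,55,55]

```text
time_s: 2.1
eef_pos: [0.5619, 0.0609, 0.3305]
eef_rot: [0.0, 0.147, 0.989, 0.0]
wrist_force: [0.2, 0.5, 0.1]
opening: 0.551
grasp_force: 0.0
```

```bash
python3 - <<'E'
from h import *
c=ctrl.calibration("wrist");im=ctrl.camera("wrist");cv2.imwrite("pics/w1.png",im[:,:,::-1]);np.save("w1.npy",c,allow_pickle=True)
o,p,R=cur();print(o["time_s"],p,c)
E
```

```text
2.15 [0.562  0.0608 0.3305] {'camera_matrix': array([[338.0341,   0.    , 274.7948],
       [  0.    , 338.0341, 210.9408],
       [  0.    ,   0.    ,   1.    ]]), 'world_from_camera': array([[ 0.2914, -0.9194, -0.2642,  0.4953],
       [ 0.9566,  0.28  ,  0.0806,  0.0821],
       [-0.0001, -0.2762,  0.9611,  0.4557],
       [ 0.    ,  0.    ,  0.    ,  1.    ]])}
```

View pics/w1.png

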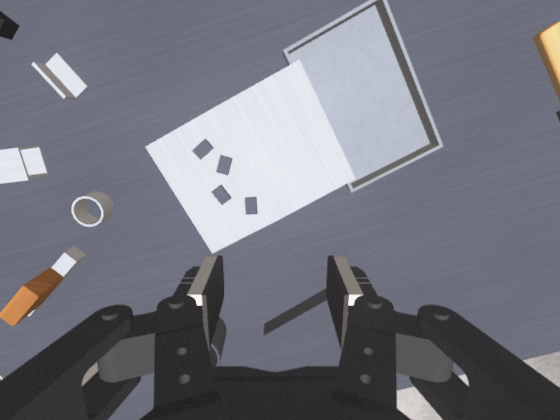

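The wrist view clearly shows the plate and apron, with near corners at (147,148) and (213,252) and apron-end corners at (301,61) and (354,181). The chips are at (203,149), (224,165), (221,195) and (251,206). I'll fit the edges with sub-pixel accuracy.

```bash
cat > stand.py <<'E'
from h import *
from scipy.optimize import least_squares
def edge(g,a,b):
    # subpixel points of strongest gradient across segment a-b, then line fit
    a,b=np.float64(a),np.float64(b);d=(b-a)/np.linalg.norm(b-a);n=np.array([-d[1],d[0]]);pts=[]
    for t in np.linspace(.08,.92,60):
        s=np.arange(-5,5.01,.25);q=(a+(b-a)*t)+s[:,None]*n
        v=cv2.remap(g,q[:,0].astype(np.float32)[None],q[:,1].astype(np.float32)[None],cv2.INTER_LINEAR)[0]
        w=np.abs(np.gradient(cv2.GaussianBlur(v[None],(9,1),2)[0]));w[w<.6*w.max()]=0
        pts.append(a+(b-a)*t+n*(w*s).sum()/w.sum())
    return cv2.fitLine(np.float32(pts),cv2.DIST_HUBER,0,.01,.01).ravel()
def inter(l,m):
    t=np.linalg.solve(np.c_[l[:2],-m[:2]],m[2:]-l[2:]);return l[2:]+l[:2]*t[0]
def corners(im,C):
    g=cv2.cvtColor(im,cv2.COLOR_BGR2GRAY).astype(np.float32)
    L=[edge(g,C[i],C[(i+1)%len(C)]) for i in range(len(C))]
    return np.array([inter(L[i-1],L[i]) for i in range(len(C))])
def fit(c,C):
    # unknown x,y,yaw,slope ; C: n(-y side... any), order n_a,n_b,e_b,e_a
    def model(p,s):
        u=np.array([np.cos(p[2]),np.sin(p[2]),0]);v=np.array([-u[1],u[0],0]);o=np.array([p[0],p[1],p[4]])
        h=-110*np.tan(p[3])/1000
        return np.array([o-.085*u+s*.075*v,o-.085*u-s*.075*v,o+.115*u-s*.075*v+[0,0,h],o+.115*u+s*.075*v+[0,0,h]])
    f=lambda p:(proj(c,model(p,1))-C).ravel()
    return least_squares(lambda p:np.r_[f(p),(p[4]-.06)/.001],[.545,.03,1.77,.1,.06])
E
python3 - <<'E'
from stand import *
c=np.load("w1.npy",allow_pickle=True).item();im=cv2.imread("pics/w1.png")
C=corners(im,[(147,148),(213,252),(354,181),(301,61)]);print(C)
r=fit(c,C);print(r.x,r.fun)
print("chips x,y stand")
for px in((203,149),(224,165),(221,195),(251,206)):
    w=ray(c,px,.066)[0,:2]-r.x[:2];a=r.x[2];print(w@[np.cos(a),np.sin(a)],w@[-np.sin(a),np.cos(a)])
# second opinion from top/scene with fixed cams
ims=cv2.imread("pics/scene0.png");cs=ctrl.calibration("scene")
Cs=corners(ims,[(253.4,213.4),(279.4,255),(347.5,226),(320,186)]);rs=fit(cs,Cs);print(Cs,rs.x,rs.fun)
o,p,R=cur()
yaw=np.arctan2(-.2431+.3485,.5936-.6495);print("scraper yaw",yaw,np.degrees(yaw))
delta([.6,-.25,.25],tool(yaw-np.pi/2))
E
```

```text
[[144.2578 146.0109]
 [211.9364 253.7112]
 [355.5152 178.8841]
 [299.1067  58.6898]]
[0.5436 0.0256 1.7638 0.0378 0.0603] [ 0.344   0.537  -0.3806 -0.7855  0.1194 -0.0103 -0.1048  0.1024  0.259 ]
chips x,y stand
-0.025624710252994752 0.04090842219750976
-0.013736190326812673 0.013913059812620114
-0.03486203413825493 -0.015116156238877831
-0.010078690819832458 -0.04356641282580957
[[251.0514 211.905 ]
 [278.6201 257.2776]
 [348.2472 225.7586]
 [318.421  185.2663]] [0.5476 0.0257 1.7571 0.0247 0.0601] [ 0.9317  1.2054 -0.4671 -0.8841 -0.5982 -0.3912  0.1833  0.3059  0.1045]
scraper yaw 2.058436331489099 117.93971419071747
xyz cm [-12.6968 -28.6185   8.0474] dr [0.0019 0.002  7.5172]
```

```bash
python3 - <<'E'
from stand import *
im=cv2.imread("pics/w1.png")
z=cv2.resize(im[45:265,135:375],(786,600)[:2],fx=0,fy=0,interpolation=cv2.INTER_NEAREST);z=cv2.resize(im[45:265,135:375],None,fx=2.7,fy=2.7,interpolation=cv2.INTER_CUBIC)
C=corners(im,[(147,148),(213,252),(354,181),(301,61)])
cv2.polylines(z,[np.int32((C-[135,45]+.5)*2.7)],True,(0,0,255),1);cv2.imwrite("pics/w1z.png",z)
g=cv2.cvtColor(im,cv2.COLOR_BGR2GRAY)
for th in(140,190,205):
    k=max(cv2.findContours((g>th).astype(np.uint8),0,1)[0],key=cv2.contourArea);print(th,cv2.approxPolyDP(k,6,True).reshape(-1,2).tolist())
E
```

```text
140 [[386, 0], [439, 144], [350, 184], [429, 143], [376, 8], [287, 51], [368, 0], [283, 49], [288, 66], [145, 146], [212, 253], [346, 183], [352, 192], [442, 146]]
190 [[381, 24], [360, 40], [356, 27], [368, 29], [353, 21], [351, 37], [345, 28], [343, 37], [334, 36], [346, 43], [338, 48], [327, 34], [326, 45], [324, 35], [312, 48], [287, 55], [293, 45], [285, 50], [288, 66], [146, 146], [212, 252], [345, 183], [352, 190], [349, 183], [380, 167], [379, 156], [396, 149], [391, 141], [403, 134], [415, 145], [403, 153], [405, 142], [402, 150], [397, 144], [394, 157], [419, 147], [409, 129], [418, 117], [412, 104], [402, 109], [410, 97], [386, 36], [378, 36], [385, 33]]
205 [[299, 59], [146, 146], [212, 252], [355, 178]]
```

View pics/w1z.png

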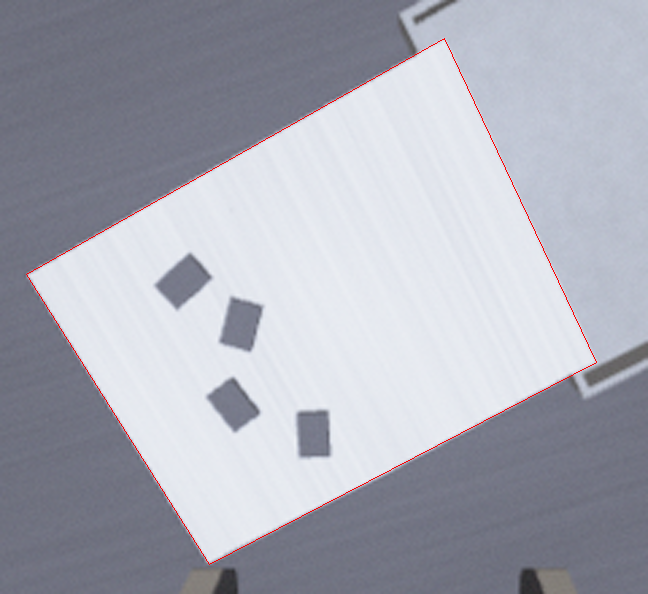

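The edge fit is good, but the slope is weakly determined from this height, so I'll take one closer look on the way.

```bash
python3 - <<'E'
from h import *
delta([.60,.045,.215],tool(1.274))
E
```

```text
xyz cm [-4.0921 -0.4013 11.5479] dr [0.0009 0.0025 0.008 ]
```

Call:
send_rows:
  dr:
    - [0,0,0]
    - [0,0,0]
    - [0,0,0]
    - [0,0,0]
    - [0,0,0]
    - [0,0,0]
    - [0,0,0]
    - [0,0,0]
  xyz:
    - [-2,-0.2,4]
    - [-4,-0.4,8]
    - [-4,-0.4,11.5]
    - [-4,-0.4,11.5]
    - [-4,-0.4,11.5]
    - [-4,-0.4,11.5]
    - [-4,-0.4,11.5]
    - [-4,-0.4,11.5]
  jaw: [55,55,55,55,55,55,55,55]

```text
time_s: 3.15
eef_pos: [0.5996, 0.0447, 0.2161]
eef_rot: [0.001, 0.148, 0.989, 0.0]
wrist_force: [1.0, -0.2, -0.2]
opening: 0.55
grasp_force: 0.0
```

```bash
python3 - <<'E'
from stand import *
c=ctrl.calibration("wrist");im=ctrl.camera("wrist")[:,:,::-1].copy();cv2.imwrite("pics/w2.png",im);np.save("w2.npy",c,allow_pickle=True)
g=cv2.cvtColor(im,cv2.COLOR_BGR2GRAY)
print(proj(c,[[.5436+a*np.cos(1.764)-b*np.sin(1.764),.0256+a*np.sin(1.764)+b*np.cos(1.764),.06-.05*max(a,0)] for a,b in((-.085,.075),(-.085,-.075),(.115,-.075),(.115,.075))]))
for th in(205,215):
    k=max(cv2.findContours((g>th).astype(np.uint8),0,1)[0],key=cv2.contourArea);print(th,cv2.approxPolyDP(k,6,True).reshape(-1,2).tolist())
E
```

```text
[[ 91.6343 108.1753]
 [191.6349 261.122 ]
 [394.8337 155.6815]
 [316.5538 -25.471 ]]
205 [[327, 0], [274, 0], [93, 108], [192, 260], [394, 155]]
215 [[327, 0], [275, 0], [93, 108], [192, 260], [393, 155]]
```

View pics/w2.png

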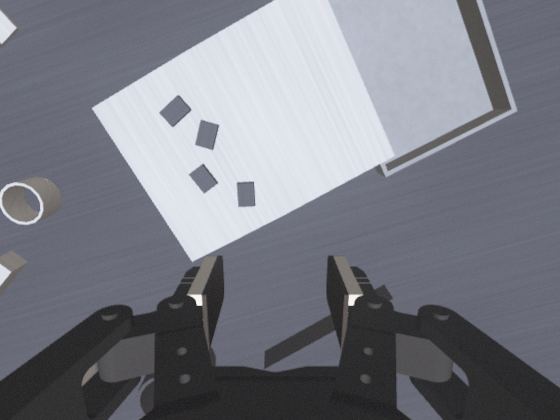

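```bash
cat > fit2.py <<'E'
from stand import *
def model(p,a,b):
    u=np.array([np.cos(p[2]),np.sin(p[2]),0]);v=np.array([-u[1],u[0],0])
    return np.array([p[0],p[1],.06])+a*u+b*v+[0,0,-np.tan(p[3])*max(a-.005,0)]
segs=[((-.085,.07),(-.085,-.07)),((.115,.07),(.115,-.07))]+[((a,s*.075),(b,s*.075)) for s in(1,-1) for a,b in((-.08,-.03),(-.03,.005),(.005,.06),(.06,.11))]
def run(names,p0,free=True):
    obs=[]
    for n in names:
        c=np.load(n+".npy",allow_pickle=True).item();g=cv2.cvtColor(cv2.imread(f"pics/{n}.png"),cv2.COLOR_BGR2GRAY).astype(np.float32)
        for A,B in segs:
            q=proj(c,[model(p0,*A),model(p0,*B)])
            if q.min()<6 or q[:,0].max()>550 : continue
            obs.append((n,c,A,B,edge(g,*q)))
    def f(p):
        r=[]
        for n,c,A,B,l in obs:
            k=names.index(n)
            q=proj(c,np.array([model(p,*A),model(p,*B)])+p[4+3*k:7+3*k])-l[2:]
            r+=list(q@[-l[1],l[0]])
        return np.r_[r,p[4:]/.002*.3]
    return least_squares(f,np.r_[p0[:4],np.zeros(3*len(names))],loss="soft_l1",f_scale=.5),len(obs)
E
python3 - <<'E'
from fit2 import *
p=[.5436,.0256,1.7638,.06]
for names in(["w1"],["w2"],["w1","w2"]):
    q=p
    for _ in range(3): r,n=run(names,q);q=r.x[:4]
    J=r.jac;cov=np.linalg.inv(J.T@J)*.09
    print(names,n,r.x,"sd",np.sqrt(np.diag(cov))[:4],"\n",r.fun.round(2))
c=np.load("w2.npy",allow_pickle=True).item();a=q[2]
for px in((175,111),(207,135),(204,179),(246,194)):
    w=ray(c,px,.066)[0,:2]-q[:2];print(w@[np.cos(a),np.sin(a)],w@[-np.sin(a),np.cos(a)])
delta([.6,-.25,.26],tool(np.radians(28)))
E
```

```text
['w1'] 10 [0.5433 0.026  1.763  0.0772 0.     0.     0.0022] sd [0.002  0.002  0.0014 0.0121] 
 [ 0.15  0.14 -0.11 -0.16  0.07  0.06  0.04  0.07  0.05  0.06  0.03  0.06
 -0.14 -0.    0.02 -0.13 -0.11 -0.11 -0.06 -0.01  0.    0.    0.33]
['w2'] 8 [ 0.5434  0.0263  1.7629  0.078  -0.      0.      0.002 ] sd [0.002  0.002  0.0012 0.0084] 
 [ 0.    0.    0.04 -0.   -0.    0.01 -0.01  0.01  0.09 -0.25 -0.05  0.13
 -0.01 -0.   -0.02  0.02 -0.    0.    0.29]
['w1', 'w2'] 18 [ 0.5434  0.0261  1.7631  0.0772 -0.     -0.0001  0.0022  0.      0.0001
  0.0019] sd [0.0014 0.0014 0.0009 0.0069] 
 [ 0.14  0.14 -0.12 -0.14  0.03  0.06  0.02  0.12  0.07  0.01 -0.02  0.14
 -0.09 -0.01 -0.03 -0.08 -0.06 -0.12 -0.08 -0.04  0.01 -0.01 -0.02  0.08
 -0.02  0.11 -0.03 -0.05  0.07 -0.21  0.    0.05  0.04 -0.02 -0.08  0.07
 -0.   -0.02  0.33  0.    0.02  0.29]
-0.02673384052270885 0.04099900161821817
-0.014180258730328394 0.01357524520124774
-0.034765959614327775 -0.015650499649203904
-0.010411482438641224 -0.04298588186575274
xyz cm [ -8.6767 -28.1655  -4.4104] dr [0.0042 0.0071 7.4997]
```

The slope fits are consistent: 0.077 rad, stand origin (0.543, 0.026), yaw 1.763. Next is the scraper, viewed from just beside it.

```bash
python3 - <<'E'
from h import *
delta([.655,-.36,.25],tool(np.radians(28)))
E
```

```text
xyz cm [-17.1519 -37.0766  -3.4044] dr [0.0042 0.0071 7.4997]
```

Call:
send_rows:
  dr:
    - [0,0,1]
    - [0,0,2]
    - [0,0,3]
    - [0,0,4.5]
    - [0,0,6]
    - [0,0,7]
    - [0,0,7.5]
    - [0,0,7.5]
  xyz:
    - [-2,-5,-3.4]
    - [-4.5,-10,-3.4]
    - [-7,-15.5,-3.4]
    - [-9.5,-21,-3.4]
    - [-12,-26.5,-3.4]
    - [-14.5,-32,-3.4]
    - [-17,-37,-3.4]
    - [-17,-37,-3.4]
  jaw: [55,55,55,55,55,55,55,55]

```text
time_s: 4.2
eef_pos: [0.6525, -0.3637, 0.2478]
eef_rot: [-0.0, 0.517, 0.856, -0.0]
wrist_force: [-0.3, 0.1, -0.7]
opening: 0.551
grasp_force: 0.0
```

```bash
python3 - <<'E'
from h import *
c=ctrl.calibration("wrist");im=ctrl.camera("wrist")[:,:,::-1].copy();cv2.imwrite("pics/w3.png",im);np.save("w3.npy",c,allow_pickle=True)
o,p,R=cur();print(o["time_s"],p)
h=cv2.cvtColor(im,cv2.COLOR_BGR2HSV)
for k in cv2.findContours(cv2.inRange(h,(5,130,50),(16,255,255)),0,2)[0]:
    if cv2.contourArea(k)>200: r=cv2.minAreaRect(k);print(r,cv2.boxPoints(r).tolist())
E
```

```text
4.25 [ 0.6529 -0.361   0.2481]
((24.688495635986328, 341.9156799316406), (61.676856994628906, 32.327392578125), 17.878698348999023) [[-9.623001098632812, 347.831298828125], [0.30159759521484375, 317.0650634765625], [58.99999237060547, 336.00006103515625], [49.07539367675781, 366.76629638671875]]
((32.93151092529297, 200.84933471679688), (77.48125457763672, 112.5936050415039), 20.556041717529297) [[-23.10959243774414, 239.9589385986328], [16.42465591430664, 134.5342559814453], [88.97261047363281, 161.73973083496094], [49.4383659362793, 267.1644287109375]]
((281.0, 108.5), (73.0, 28.0), 90.0) [[267.0, 72.0], [295.0, 72.0], [295.0, 145.0], [267.0, 145.0]]
```

View pics/w3.png

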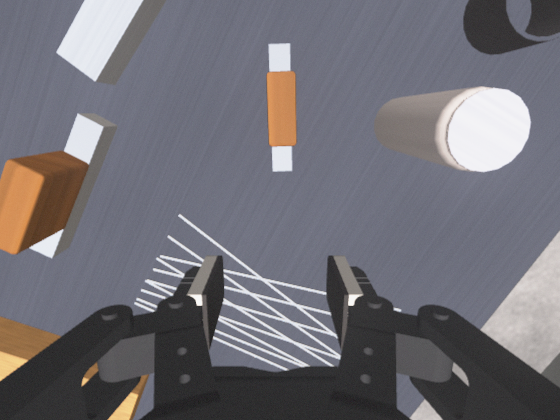

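Wrist view: the scraper is at (281,108), nearly aligned with the tool, with bar ends at (280,43) and (282,171). The can at (484,130) is well clear to the right.

```bash
python3 - <<'E'
from stand import *
c=np.load("w3.npy",allow_pickle=True).item();im=cv2.imread("pics/w3.png")
C=corners(im,[(267.5,72),(295,72),(296,145),(269,145)]);print(C)
W=ray(c,C,.08);print(W,"sizes",np.linalg.norm(W[0]-W[1]),np.linalg.norm(W[1]-W[2]))
m=W.mean(0);l=(W[0]+W[1]-W[2]-W[3])/2;print(m,"long yaw",np.degrees(np.arctan2(l[1],l[0])))
g=cv2.cvtColor(im,cv2.COLOR_BGR2GRAY)
k=[k for k in cv2.findContours((g>170).astype(np.uint8),0,2)[0] if 150<cv2.contourArea(k)<900 and 260<k[:,0,0].mean()<300]
for q in k: print(cv2.minAreaRect(q))
B=ray(c,[(279.5,44),(283,171.5)],.024);print(B,B.mean(0),np.linalg.norm(B[0]-B[1]),np.degrees(np.arctan2(*(B[0]-B[1])[1::-1])))
yaw=np.arctan2(l[1],l[0])-np.pi/2
delta([m[0],m[1],.16],tool(yaw))
E
```

```text
[[266.2404  71.1868]
 [294.2965  70.3835]
 [295.7096 145.2608]
 [268.9029 146.4698]]
[[ 0.5987 -0.2749  0.08  ]
 [ 0.6184 -0.2638  0.08  ]
 [ 0.6479 -0.3155  0.08  ]
 [ 0.6281 -0.327   0.08  ]] sizes 0.022614597098608167 0.059479822946175404
[ 0.6233 -0.2953  0.08  ] long yaw 119.60483921082432
((281.5, 158.5), (25.0, 19.0), 90.0)
((279.00592041015625, 57.15362548828125), (28.209911346435547, 21.061349868774414), 87.79740142822266)
[[ 0.5947 -0.243   0.024 ]
 [ 0.6544 -0.348   0.024 ]] [ 0.6245 -0.2955  0.024 ] 0.1208174400908379 119.62441542564326
xyz cm [7.1834 0.4556 8.8211] dr [-0.0045 -0.0116 -0.2969]
```

Call:
send_rows:
  dr:
    - [0,0,-0.3]
    - [0,0,-0.3]
    - [0,0,-0.3]
    - [0,0,-0.3]
    - [0,0,-0.3]
    - [0,0,-0.3]
    - [0,0,-0.3]
    - [0,0,-0.3]
  xyz:
    - [4,0.3,3]
    - [7.2,0.5,6]
    - [7.2,0.5,9]
    - [7.2,0.5,11]
    - [7.2,0.5,13]
    - [7.2,0.5,15]
    - [7.2,0.5,15]
    - [7.2,0.5,15]
  jaw: [55,55,55,55,55,55,55,55]

```text
time_s: 5.25
eef_pos: [0.6246, -0.2934, 0.0998]
eef_rot: [0.0, 0.502, 0.865, -0.0]
wrist_force: [-0.2, -0.0, -0.1]
opening: 0.55
grasp_force: 0.0
```

```bash
python3 - <<'E'
from h import *
delta([.6243,-.2955,.052],tool(np.radians(29.6)));print(cur()[0]["opening"])
E
```

```text
xyz cm [-0.1601 -0.1356  4.785 ] dr [0.004  0.008  0.0295]
0.5502073039125729
```

Call:
send_rows:
  dr:
    - [0,0,0]
    - [0,0,0]
    - [0,0,0]
    - [0,0,0]
    - [0,0,0]
    - [0,0,0]
    - [0,0,0]
    - [0,0,0]
  xyz:
    - [-0.15,-0.15,2]
    - [-0.15,-0.15,4]
    - [-0.15,-0.15,4.8]
    - [-0.15,-0.15,4.8]
    - [-0.15,-0.15,4.8]
    - [-0.15,-0.15,4.8]
    - [-0.15,-0.15,4.8]
    - [-0.15,-0.15,4.8]
  jaw: [55,55,55,55,0,0,0,0]

```text
time_s: 6.25
eef_pos: [0.6242, -0.2953, 0.0521]
eef_rot: [0.001, 0.502, 0.865, -0.0]
wrist_force: [1.4, 0.4, 2.0]
opening: 0.276
grasp_force: 59.6
```

Call:
send_rows:
  dr:
    - [0,0,0]
    - [0,0,0]
    - [0,0,0]
    - [0,0,0]
    - [0,0,0]
    - [0,0,0]
    - [0,0,0]
    - [0,0,0]
  xyz:
    - [0,0,0]
    - [0,0,0]
    - [0,0,0]
    - [0,0,0]
    - [0,0,0]
    - [0,0,0]
    - [0,0,0]
    - [0,0,0]
  jaw: [0,0,0,0,0,0,0,0]

```text
time_s: 7.25
eef_pos: [0.6241, -0.2953, 0.052]
eef_rot: [0.001, 0.502, 0.865, -0.0]
wrist_force: [-0.1, -1.1, 5.4]
opening: 0.272
grasp_force: 60.1
```

Call:
send_rows:
  dr:
    - [0,0,0]
    - [0,0,0]
    - [0,0,0]
    - [0,0,0]
    - [0,0,0]
    - [0,0,0]
    - [0,0,0]
    - [0,0,0]
  xyz:
    - [0,0,-1]
    - [0,0,-3]
    - [0,0,-6]
    - [0,0,-9]
    - [0,0,-12]
    - [0,0,-15]
    - [0,0,-15]
    - [0,0,-15]
  jaw: [0,0,0,0,0,0,0,0]

```text
time_s: 8.25
eef_pos: [0.623, -0.2945, 0.2002]
eef_rot: [-0.001, 0.502, 0.865, 0.0]
wrist_force: [0.2, 1.0, -4.9]
opening: 0.276
grasp_force: 59.3
```

```bash
python3 - <<'E'
from h import *
delta([.5578,-.0424,.2],tool(1.7631));o=cur()[0];print(o["wrist_force"],o["opening"])
E
```

```text
xyz cm [25.1162  6.8641  0.0526] dr [  0.0034  -0.018  -11.8705]
[ 0.1674  0.9558 -4.8527] 0.2757327766935596
```

Call:
send_rows:
  dr:
    - [0,0,-1]
    - [0,0,-2.5]
    - [0,0,-4]
    - [0,0,-5.5]
    - [0,0,-7]
    - [0,0,-8.5]
    - [0,0,-10]
    - [0,0,-11.9]
  xyz:
    - [2,0.5,0]
    - [5,1.4,0]
    - [9,2.5,0]
    - [13,3.6,0]
    - [17,4.7,0]
    - [21,5.7,0]
    - [24,6.5,0]
    - [25.1,6.9,0]
  jaw: [0,0,0,0,0,0,0,0]

```text
time_s: 9.25
eef_pos: [0.5569, -0.0405, 0.1991]
eef_rot: [-0.002, -0.096, 0.995, 0.001]
wrist_force: [0.1, -0.2, -4.5]
opening: 0.275
grasp_force: 59.3
```

Call:
send_rows:
  dr:
    - [0,0,0]
    - [0,0,0]
    - [0,0,0]
    - [0,0,0]
    - [0,0,0]
    - [0,0,0]
    - [0,0,0]
    - [0,0,0]
  xyz:
    - [0,0,1]
    - [0,0,2.5]
    - [0,0,4]
    - [0,0,5.5]
    - [0,0,6.5]
    - [0,0,7]
    - [0,0,7]
    - [0,0,7]
  jaw: [0,0,0,0,0,0,0,0]

```text
time_s: 10.25
eef_pos: [0.5593, -0.043, 0.1319]
eef_rot: [0.001, -0.092, 0.996, -0.0]
wrist_force: [0.1, 0.2, -4.0]
opening: 0.273
grasp_force: 59.3
```

```bash
python3 - <<'E'
from h import *
im=ctrl.camera("wrist")[:,:,::-1].copy();cv2.imwrite("pics/w4.png",im)
f=[]
delta([.5578,-.0424,.114],tool(1.7631));o=cur()[0];print(o["time_s"],o["eef_pos"],o["wrist_force"],o["torque"])
E
```

```text
xyz cm [0.1426 0.0822 1.7983] dr [-0.0057  0.0109 -0.0794]
10.3 [ 0.5593 -0.0429  0.132 ] [-0.7289 -0.2921 -4.3147] [ 0.0384  0.0254 -0.0208]
```

View pics/w4.png

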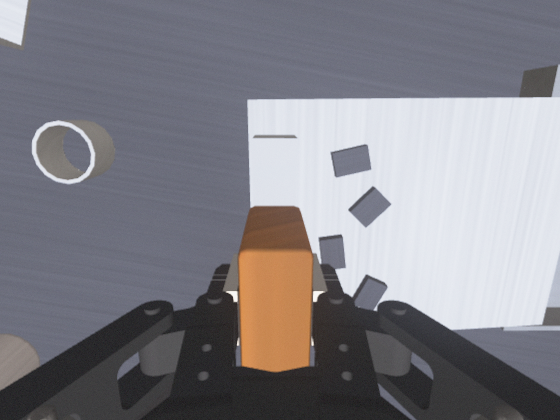

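The scraper is lined up over the plate's back end, parallel to its edge, with all chips ahead of it and inside its length. Lowering now to just above contact.

Call:
send_rows:
  dr:
    - [0,0,-0.05]
    - [0,0,-0.05]
    - [0,0,-0.05]
    - [0,0,-0.05]
    - [0,0,-0.05]
    - [0,0,-0.05]
    - [0,0,-0.05]
    - [0,0,-0.05]
  xyz:
    - [0.15,0.05,0.5]
    - [0.15,0.05,1.0]
    - [0.15,0.05,1.4]
    - [0.15,0.05,1.6]
    - [0.15,0.05,1.8]
    - [0.15,0.05,1.85]
    - [0.15,0.05,1.9]
    - [0.15,0.05,1.9]
  jaw: [0,0,0,0,0,0,0,0]

```text
time_s: 11.3
eef_pos: [0.5573, -0.0427, 0.1124]
eef_rot: [0.0, -0.094, 0.996, -0.0]
wrist_force: [0.1, -0.2, -3.3]
opening: 0.275
grasp_force: 59.3
```

Call:
send_rows:
  dr:
    - [0,0,0]
    - [0,0,0]
    - [0,0,0]
    - [0,0,0]
    - [0,0,0]
    - [0,0,0]
    - [0,0,0]
    - [0,0,0]
  xyz:
    - [0,0,0.01]
    - [0,0,0.02]
    - [0,0,0.03]
    - [0,0,0.04]
    - [0,0,0.05]
    - [0,0,0.06]
    - [0,0,0.06]
    - [0,0,0.06]
  jaw: [0,0,0,0,0,0,0,0]

```text
time_s: 12.3
eef_pos: [0.5573, -0.0426, 0.1118]
eef_rot: [0.0, -0.094, 0.996, -0.0]
wrist_force: [-0.9, 0.8, -1.3]
opening: 0.274
grasp_force: 59.6
```

```bash
python3 - <<'E'
from h import *
o,p,R=cur();print(p,o["wrist_force"],o["torque"],R.as_matrix())
E
```

```text
[ 0.5573 -0.0426  0.1118] [-0.9474  0.8271 -1.294 ] [0.0441 0.1839 0.0152] [[-0.9822 -0.1881  0.0001]
 [-0.1881  0.9822 -0.0001]
 [-0.     -0.0001 -1.    ]]
```

Call:
send_rows:
  dr:
    - [0,0,0]
    - [0,0,0]
    - [0,0,0]
    - [0,0,0]
    - [0,0,0]
    - [0,0,0]
    - [0,0,0]
    - [0,0,0]
  xyz:
    - [0,0,0.01]
    - [0,0,0.02]
    - [0,0,0.03]
    - [0,0,0.04]
    - [0,0,0.045]
    - [0,0,0.045]
    - [0,0,0.045]
    - [0,0,0.045]
  jaw: [0,0,0,0,0,0,0,0]

```text
time_s: 13.3
eef_pos: [0.5573, -0.0427, 0.1114]
eef_rot: [0.0, -0.094, 0.996, -0.0]
wrist_force: [-4.1, 0.2, 4.5]
opening: 0.273
grasp_force: 60.6
```

Call:
send_rows:
  dr:
    - [0,0,0]
    - [0,0,0]
    - [0,0,0]
    - [0,0,0]
    - [0,0,0]
    - [0,0,0]
    - [0,0,0]
    - [0,0,0]
  xyz:
    - [0,0.2,0.01]
    - [0,0.5,0.01]
    - [0,0.8,0.01]
    - [0,1.1,0.01]
    - [0,1.4,0.01]
    - [0,1.7,0.01]
    - [0,2.0,0.01]
    - [0,2.2,0.01]
  jaw: [0,0,0,0,0,0,0,0]

```text
time_s: 14.3
eef_pos: [0.5534, -0.021, 0.1114]
eef_rot: [0.0, -0.094, 0.996, -0.0]
wrist_force: [1.2, -5.2, 5.0]
opening: 0.275
grasp_force: 60.5
```

```bash
cat > st.py <<'E'
from h import *
o,p,R=cur();a=1.7631;w=p[:2]-[.5434,.0261]
print(o["time_s"],"sx,sy",w@[np.cos(a),np.sin(a)],w@[-np.sin(a),np.cos(a)],"z",p[2],o["wrist_force"],o["torque"],R.as_matrix()[:,1],o["opening"])
E
python3 st.py
```

```text
14.3 sx,sy -0.048141344727238175 -0.0007727324645460676 z 0.11141104275170417 [ 1.1553 -5.2243  4.9619] [-1.0014 -0.2645 -0.043 ] [-0.1881  0.9821 -0.0005] 0.2750636363990959
```

Call:
send_rows:
  dr:
    - [0,0,0]
    - [0,0,0]
    - [0,0,0]
    - [0,0,0]
    - [0,0,0]
    - [0,0,0]
    - [0,0,0]
    - [0,0,0]
  xyz:
    - [0,0.3,0.005]
    - [0,0.7,0.005]
    - [0,1.1,0.005]
    - [0,1.5,0.005]
    - [0,1.9,0.005]
    - [0,2.3,0.005]
    - [0,2.7,0.005]
    - [0,3.0,0.005]
  jaw: [0,0,0,0,0,0,0,0]

```text
time_s: 15.3
eef_pos: [0.5477, 0.0084, 0.1114]
eef_rot: [0.0, -0.094, 0.996, -0.0]
wrist_force: [1.6, -5.5, 4.6]
opening: 0.274
grasp_force: 60.5
```

```bash
python3 st.py
```

```text
15.3 sx,sy -0.01821025307394048 -0.0008164381894102331 z 0.11136378780294094 [ 1.5554 -5.4937  4.6417] [-1.0392 -0.296  -0.0839] [-0.1881  0.9821 -0.0006] 0.2738270714336357
```

Call:
send_rows:
  dr:
    - [0,0,0]
    - [0,0,0]
    - [0,0,0]
    - [0,0,0]
    - [0,0,0]
    - [0,0,0]
    - [0,0,0]
    - [0,0,0]
  xyz:
    - [0,0.3,0.005]
    - [0,0.6,0.01]
    - [0,0.9,0.01]
    - [0,1.2,0.01]
    - [0,1.5,0.01]
    - [0,1.8,0.01]
    - [0,2.0,0.01]
    - [0,2.1,0.01]
  jaw: [0,0,0,0,0,0,0,0]

```text
time_s: 16.3
eef_pos: [0.5438, 0.0289, 0.1113]
eef_rot: [0.0, -0.095, 0.996, -0.0]
wrist_force: [0.6, -5.3, 6.3]
opening: 0.272
grasp_force: 60.5
```

```bash
python3 st.py; python3 - <<'E'
from h import *
# rotate about the crease: TCP 51.3mm above crease line; crease at stand x=5, z=0.0595 (pressed)
o,p,R=cur();a=1.7631;u=np.array([np.cos(a),np.sin(a),0]);v=np.array([-u[1],u[0],0]);O=np.array([.5434,.0261,0])
sy=(p-O)@v
L=p[2]-.0  # current height; sole plane = L-d
d=.0520
S=.077
for s in(0,.01,.03,.05,.07,.09,.097,.102,.105):
    # sole centre s beyond crease along apron, full tilt
    t=S
    dirn=np.cos(t)*u-np.sin(t)*np.array([0,0,1]);n=np.sin(t)*u+np.cos(t)*np.array([0,0,1])
    sole=p[2]-d
    T=O+.005*u+sy*v+np.array([0,0,sole])+s*dirn+d*n
    print(s,R.inv().apply(T-p)*100)
print((R.inv()*tool(a,.077)).as_rotvec()/np.radians(6))
E
```

```text
16.3 sx,sy 0.0027064812214131467 -0.0008883365027735683 z 0.11129813451739291 [ 0.6384 -5.2642  6.2929] [-1.0819 -0.2944 -0.0327] [-0.1882  0.9821 -0.0007] 0.2722185521550287
0 [0.0019 0.6294 0.0149]
0.01 [0.0049 1.6265 0.0911]
0.03 [0.011  3.6206 0.2435]
0.05 [0.017  5.6148 0.3959]
0.07 [0.0231 7.609  0.5483]
0.09 [0.0291 9.6032 0.7007]
0.097 [ 0.0313 10.3011  0.754 ]
0.102 [ 0.0328 10.7997  0.7921]
0.105 [ 0.0337 11.0988  0.8149]
[ 0.7283  0.003  -0.0288]
```

Call:
send_rows:
  dr:
    - [0.1,0,0]
    - [0.2,0,0]
    - [0.3,0,0]
    - [0.4,0,0]
    - [0.5,0,0]
    - [0.6,0,0]
    - [0.73,0,0]
    - [0.73,0,0]
  xyz:
    - [0,0.12,0]
    - [0,0.25,0]
    - [0,0.37,0.003]
    - [0,0.5,0.008]
    - [0,0.63,0.015]
    - [0,0.78,0.025]
    - [0,0.93,0.038]
    - [0,0.93,0.038]
  jaw: [0,0,0,0,0,0,0,0]

```text
time_s: 17.3
eef_pos: [0.5418, 0.0385, 0.1108]
eef_rot: [0.004, -0.095, 0.995, -0.038]
wrist_force: [1.7, -3.3, 5.2]
opening: 0.273
grasp_force: 60.6
```

```bash
python3 st.py
```

```text
17.3 sx,sy 0.012448653389239683 -0.0008004659651260757 z 0.11083215353308903 [ 1.7381 -3.2506  5.1841] [-0.7945 -0.3522 -0.0616] [-0.1878  0.9792 -0.0767] 0.27274584016023906
```

Call:
send_rows:
  dr:
    - [0,0,0]
    - [0,0,0]
    - [0,0,0]
    - [0,0,0]
    - [0,0,0]
    - [0,0,0]
    - [0,0,0]
    - [0,0,0]
  xyz:
    - [0,0.2,0]
    - [0,0.4,0]
    - [0,0.6,0]
    - [0,0.8,0]
    - [0,1.0,0]
    - [0,1.2,0]
    - [0,1.4,0]
    - [0,1.5,0]
  jaw: [0,0,0,0,0,0,0,0]

```text
time_s: 18.3
eef_pos: [0.5389, 0.053, 0.1097]
eef_rot: [0.004, -0.094, 0.995, -0.038]
wrist_force: [0.9, -4.5, 5.2]
opening: 0.275
grasp_force: 60.7
```

```bash
python3 st.py
```

```text
18.3 sx,sy 0.027256950944719728 -0.0007656799816664248 z 0.1096645291850032 [ 0.9298 -4.4968  5.2343] [-0.8853 -0.3565 -0.0487] [-0.1876  0.9793 -0.0766] 0.27507344634588055
```

Call:
send_rows:
  dr:
    - [0,0,0]
    - [0,0,0]
    - [0,0,0]
    - [0,0,0]
    - [0,0,0]
    - [0,0,0]
    - [0,0,0]
    - [0,0,0]
  xyz:
    - [0,0.3,0.003]
    - [0,0.6,0.003]
    - [0,1.0,0.005]
    - [0,1.4,0.005]
    - [0,1.8,0.005]
    - [0,2.2,0.005]
    - [0,2.5,0.005]
    - [0,2.7,0.005]
  jaw: [0,0,0,0,0,0,0,0]

```text
time_s: 19.3
eef_pos: [0.5338, 0.0795, 0.1075]
eef_rot: [0.004, -0.094, 0.995, -0.038]
wrist_force: [1.2, -5.0, 5.0]
opening: 0.272
grasp_force: 60.7
```

```bash
python3 st.py
```

```text
19.3 sx,sy 0.05423431775933995 -0.0008029795292514243 z 0.10754080626599263 [ 1.2354 -5.0179  5.018 ] [-0.9046 -0.3878 -0.0395] [-0.1877  0.9792 -0.0766] 0.2720335207658187
```

Call:
send_rows:
  dr:
    - [0,0,0]
    - [0,0,0]
    - [0,0,0]
    - [0,0,0]
    - [0,0,0]
    - [0,0,0]
    - [0,0,0]
    - [0,0,0]
  xyz:
    - [0,0.3,0.003]
    - [0,0.6,0.005]
    - [0,1.0,0.007]
    - [0,1.4,0.008]
    - [0,1.8,0.008]
    - [0,2.2,0.008]
    - [0,2.6,0.008]
    - [0,2.9,0.008]
  jaw: [0,0,0,0,0,0,0,0]

```text
time_s: 20.3
eef_pos: [0.5283, 0.1079, 0.1052]
eef_rot: [0.003, -0.094, 0.995, -0.038]
wrist_force: [-0.1, -4.2, 6.6]
opening: 0.276
grasp_force: 60.6
```

```bash
python3 st.py
```

```text
20.3 sx,sy 0.08315206184189888 -0.0007785188353504979 z 0.10521627091685645 [-0.1202 -4.1647  6.602 ] [-0.8502 -0.3652 -0.0363] [-0.1876  0.9793 -0.0766] 0.27612080355300156
```

Call:
send_rows:
  dr:
    - [0,0,0]
    - [0,0,0]
    - [0,0,0]
    - [0,0,0]
    - [0,0,0]
    - [0,0,0]
    - [0,0,0]
    - [0,0,0]
  xyz:
    - [0,0.3,0]
    - [0,0.6,0]
    - [0,1.0,0]
    - [0,1.4,0]
    - [0,1.8,0]
    - [0,2.2,0]
    - [0,2.6,0]
    - [0,2.9,0]
  jaw: [0,0,0,0,0,0,0,0]

```text
time_s: 21.3
eef_pos: [0.5227, 0.1363, 0.1029]
eef_rot: [0.003, -0.094, 0.995, -0.038]
wrist_force: [0.2, -3.4, 6.0]
opening: 0.273
grasp_force: 60.6
```

```bash
python3 st.py; python3 - <<'E'
from h import *
a=[]
for n in("wrist","top"):
    im=ctrl.camera(n)[:,:,::-1].copy();a.append(im)
z=cv2.resize(a[1][150:290,160:350],(380,280));b=cv2.resize(a[0],(380,285))
cv2.imwrite("pics/e1.png",np.hstack([z,b[:280]]))
E
```

```text
21.3 sx,sy 0.11217500980886354 -0.0007305544357208746 z 0.10291532501394432 [ 0.2435 -3.4005  6.0081] [-0.8336 -0.38   -0.0361] [-0.1877  0.9793 -0.0764] 0.27279287861594653
```

View pics/e1.png

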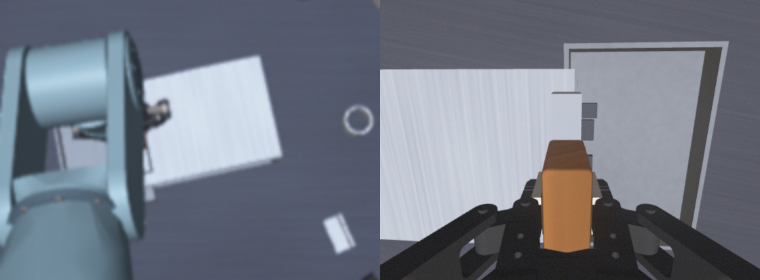

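Composite view: the bar is at the apron's end, and dark clippings show just beyond its front edge at about (588,105–165), so they are falling or have fallen into the tray. I'll push a few more millimetres to be sure they clear.

Call:
send_rows:
  dr:
    - [0,0,0]
    - [0,0,0]
    - [0,0,0]
    - [0,0,0]
    - [0,0,0]
    - [0,0,0]
    - [0,0,0]
    - [0,0,0]
  xyz:
    - [0,0.1,0]
    - [0,0.2,0]
    - [0,0.3,0]
    - [0,0.4,0]
    - [0,0.4,0]
    - [0,0.4,0]
    - [0,0.4,0]
    - [0,0.4,0]
  jaw: [0,0,0,0,0,0,0,0]

```text
time_s: 22.4
eef_pos: [0.5219, 0.1402, 0.1026]
eef_rot: [0.003, -0.094, 0.995, -0.038]
wrist_force: [0.6, -2.5, 5.5]
opening: 0.273
grasp_force: 60.5
```

```bash
python3 st.py; cat > blobs.py <<'E'
from h import *
def blobs(n,name,sx=(-.09,.235),z=.01):
    c=ctrl.calibration(n);im=ctrl.camera(n)[:,:,::-1].copy();cv2.imwrite(f"pics/{name}.png",im)
    h=cv2.cvtColor(im,cv2.COLOR_BGR2HSV);m=((h[:,:,2]<135)).astype(np.uint8)
    a=1.7631
    for k in cv2.findContours(m,0,2)[0]:
        A=cv2.contourArea(k)
        if 30<A<2500:
            r=cv2.minAreaRect(k);out=[]
            for zz in(z,.06):
                w=ray(c,r[0],zz)[0,:2]-[.5434,.0261];out+=[round(w@[np.cos(a),np.sin(a)]*1000,1),round(w@[-np.sin(a),np.cos(a)]*1000,1)]
            if -90<out[2]<240 and abs(out[3])<110: print(n,np.round(r[0]),np.round(r[1]),A,"z.01",out[:2],"z.06",out[2:],im[int(r[0][1]),int(r[0][0])])
E
python3 -c "
from blobs import *
blobs('wrist','e2')"
```

```text
22.4 sx,sy 0.116128819076514 -0.0007166408789005737 z 0.10257588845669878 [ 0.6147 -2.5497  5.4647] [-0.7147 -0.3664 -0.0297] [-0.1876  0.9793 -0.0762] 0.27261390142912606
wrist [306. 162.] [22. 15.] 328.5 z.01 [np.float64(129.4), np.float64(39.3)] z.06 [np.float64(128.8), np.float64(46.0)] [108  97  95]
wrist [274. 136.] [ 2. 41.] 55.5 z.01 [np.float64(109.6), np.float64(55.5)] z.06 [np.float64(113.5), np.float64(58.5)] [146 141 141]
```

Call:
send_rows:
  dr:
    - [0,0,0]
    - [0,0,0]
    - [0,0,0]
    - [-0.3,0,0]
    - [-0.73,0,0]
    - [-0.73,0,0]
    - [-0.73,0,0]
    - [-0.73,0,0]
  xyz:
    - [0,0,-1.5]
    - [0,0,-4]
    - [0,0,-8]
    - [0,-2,-12]
    - [0,-5,-14]
    - [0,-8,-14]
    - [0,-8,-14]
    - [0,-8,-14]
  jaw: [0,0,0,0,0,0,0,0]

```text
time_s: 23.45
eef_pos: [0.5341, 0.0731, 0.2472]
eef_rot: [-0.001, -0.094, 0.996, 0.001]
wrist_force: [-0.3, -0.2, -4.0]
opening: 0.269
grasp_force: 60.1
```

```bash
python3 st.py; python3 -c "
from blobs import *
blobs('wrist','e3');blobs('top','e3t');blobs('scene','e3s')"
```

```text
23.45 sx,sy 0.04790565032464745 0.00019364904192778248 z 0.24723953940240093 [-0.2803 -0.2332 -4.0029] [ 0.042  -0.0506 -0.0012] [-0.1881  0.9822  0.002 ] 0.26933022848680543
```

```bash
cat > grid.py <<'E'
from h import *
def grid(n,name,z,xs,ys,pw=None):
    c=ctrl.calibration(n);im=cv2.imread(f"pics/{name}.png",0);a=1.7631
    u=np.array([np.cos(a),np.sin(a),0]);v=np.array([-u[1],u[0],0])
    P=np.array([[.5434,.0261,z]+x*u+y*v for y in ys for x in xs]);q=proj(c,P).astype(np.float32)
    g=cv2.remap(im,q[:,0].reshape(len(ys),-1),q[:,1].reshape(len(ys),-1),cv2.INTER_LINEAR)
    print(n,"x:",(xs*1000).astype(int))
    for y,r in zip(ys,g): print("%4d"%round(y*1000)," ".join("%3d"%t for t in r))
E
python3 - <<'E'
from grid import *
grid("wrist","e3",.01,np.arange(.085,.23,.006),np.arange(.085,-.09,-.008))
E
```

```text
wrist x: [ 85  91  97 103 109 115 121 127 133 139 145 151 157 163 169 175 181 187
 193 199 205 211 217 223 229]
  85 110 114 113 106 161 186 182 182 182 181 180 181 180 181 179 182 179 180 180 182 181 179 176 162  82
  77 113 115 114 109 167 182 183 182 183 183 183 183 183 181 183 181 180 181 180 181 179 179 179 164  84
  69 224 223 223 225 224 227 223 184 187 185 186 184 183 185 179 183 180 183 182 179 180 178 180 165  83
  61 224 223 223 223 225 227 223 185 187 184 185 183 181 185 186 185 182 182 183 182 179 181 180 170  84
  53 224 223 223 224 224 227 223 187 185 185 186 184 182 183 186 182 183 184 180 182 182 182 180 170  85
  45 224 223 224 223 224 226 223 129 141 188 184 183 186 181 186 185 186 186 184 181 183 182 182 173  86
  37 223 222 224 223 225 227 222 116 116 187 187 185 184 185 185 186 183 183 183 182 182 184 184 172  85
  29 222 222 224 222 224 226 223 129 183 187 187 186 183 187 184 184 184 187 185 181 180 183 183 170  86
  21 222 222 224 222 224 225 222 116 180 185 186 188 186 183 185 182 183 186 186 186 182 185 183 172  84
  13 222 221 223 223 224 225 223 118 178 18
[... 621 characters left out ...]
14 177 183 182 179 182 182 184 183 183 181 182 184 180 182 179 174  85
 -43 222 223 225 224 224 223 225 114 177 180 183 183 183 181 181 180 181 181 181 179 179 181 179 174  86
 -51 224 223 226 224 223 223 225 151 178 179 179 183 182 183 180 180 180 182 184 182 182 181 182 182  86
 -59 192 224 225 224 224 222 226 180 180 179 182 184 180 179 180 183 180 181 182 182 181 180 182 173  84
 -67  91 224 226 224 223 222 225 182 180 182 183 181 180 180 183 183 180 179 181 183 180 180 178 171  83
 -75  88 221 226 223 223 222 225 183 183 180 179 181 184 183 180 180 181 180 180 180 180 182 179 166  83
 -83 121 131 225 223 223 221 225 184 183 182 181 184 183 180 179 178 182 180 179 180 181 178 180 169  86
```

All four clippings now lie in the tray, just past the apron edge at y ≈ +40, +17, −15 and −40, and the apron is clear. Next I set the scraper down on the robot side of the stand.

```bash
python3 - <<'E'
from h import *
a=1.7631-np.pi/2
delta([.40,.02,.2],tool(a))
c=ctrl.calibration("top")
print("angle_bit etc",ray(c,[(330,267),(355,305),(280,362)],.02))
print(proj(c,[[.4+s*.06*np.cos(a+np.pi/2),.02+s*.06*np.sin(a+np.pi/2),0] for s in(-1,1)]))
E
```

```text
xyz cm [14.2123 -2.6905  4.7771] dr [-0.0047 -0.0194 14.9822]
angle_bit etc [[ 0.3723 -0.1574  0.02  ]
 [ 0.2632 -0.2244  0.02  ]
 [ 0.1129 -0.0068  0.02  ]]
[[288.5837 254.7873]
 [248.8041 263.4083]]
```

Call:
send_rows:
  dr:
    - [0,0,1]
    - [0,0,2.5]
    - [0,0,4]
    - [0,0,5.5]
    - [0,0,7]
    - [0,0,8.5]
    - [0,0,10]
    - [0,0,10]
  xyz:
    - [1.5,-0.3,0]
    - [3.5,-0.7,0]
    - [5.5,-1,0]
    - [8,-1.5,0]
    - [10.5,-2,0]
    - [13,-2.5,1]
    - [14.2,-2.7,2]
    - [14.2,-2.7,2]
  jaw: [0,0,0,0,0,0,0,0]

```text
time_s: 24.6
eef_pos: [0.3998, 0.0196, 0.2275]
eef_rot: [-0.001, 0.415, 0.91, -0.0]
wrist_force: [-0.2, -0.7, -4.2]
opening: 0.276
grasp_force: 60.2
```

Call:
send_rows:
  dr:
    - [0,0,1]
    - [0,0,2.5]
    - [0,0,4]
    - [0,0,5]
    - [0,0,5]
    - [0,0,5]
    - [0,0,5]
    - [0,0,5]
  xyz:
    - [0,0,1]
    - [0,0,2]
    - [0,0,4]
    - [0,0,6]
    - [0,0,8]
    - [0,0,10]
    - [0,0,12]
    - [0,0,12]
  jaw: [0,0,0,0,0,0,0,0]

```text
time_s: 25.6
eef_pos: [0.4005, 0.0196, 0.1074]
eef_rot: [-0.001, 0.636, 0.772, -0.001]
wrist_force: [0.3, 0.9, -4.9]
opening: 0.27
grasp_force: 60.2
```

```bash
python3 - <<'E'
from h import *
delta([.40,.02,.053],tool(1.7631-np.pi/2));o=cur()[0];print(o["time_s"],o["eef_pos"],o["wrist_force"])
E
```

```text
xyz cm [ 0.0364 -0.0247  5.4439] dr [-0.024  -0.0135  0.0029]
25.6 [0.4005 0.0196 0.1074] [ 0.251   0.8509 -4.903 ]
```

Call:
send_rows:
  dr:
    - [0,0,0]
    - [0,0,0]
    - [0,0,0]
    - [0,0,0]
    - [0,0,0]
    - [0,0,0]
    - [0,0,0]
    - [0,0,0]
  xyz:
    - [0,0,1.5]
    - [0,0,3]
    - [0,0,4]
    - [0,0,4.7]
    - [0,0,5.1]
    - [0,0,5.3]
    - [0,0,5.4]
    - [0,0,5.4]
  jaw: [0,0,0,0,0,0,0,0]

```text
time_s: 26.6
eef_pos: [0.401, 0.0189, 0.0544]
eef_rot: [0.0, 0.637, 0.771, 0.0]
wrist_force: [0.1, 0.5, -3.7]
opening: 0.273
grasp_force: 60.4
```

Call:
send_rows:
  dr:
    - [0,0,0]
    - [0,0,0]
    - [0,0,0]
    - [0,0,0]
    - [0,0,0]
    - [0,0,0]
    - [0,0,0]
    - [0,0,0]
  xyz:
    - [0,0,0.02]
    - [0,0,0.04]
    - [0,0,0.06]
    - [0,0,0.06]
    - [0,0,0.06]
    - [0,0,0.06]
    - [0,0,0.06]
    - [0,0,0.06]
  jaw: [0,0,0,0,0,0,0,0]

```text
time_s: 27.6
eef_pos: [0.4009, 0.019, 0.0536]
eef_rot: [0.0, 0.637, 0.771, 0.0]
wrist_force: [0.1, -0.1, -4.5]
opening: 0.269
grasp_force: 60.4
```

Not touching yet, so lower a little more.

Call:
send_rows:
  dr:
    - [0,0,0]
    - [0,0,0]
    - [0,0,0]
    - [0,0,0]
    - [0,0,0]
    - [0,0,0]
    - [0,0,0]
    - [0,0,0]
  xyz:
    - [0,0,0.03]
    - [0,0,0.06]
    - [0,0,0.09]
    - [0,0,0.12]
    - [0,0,0.12]
    - [0,0,0.12]
    - [0,0,0.12]
    - [0,0,0.12]
  jaw: [0,0,0,0,0,0,0,0]

```text
time_s: 28.6
eef_pos: [0.4009, 0.019, 0.0525]
eef_rot: [0.0, 0.637, 0.771, -0.0]
wrist_force: [0.0, 0.8, -4.4]
opening: 0.271
grasp_force: 60.4
```

Call:
send_rows:
  dr:
    - [0,0,0]
    - [0,0,0]
    - [0,0,0]
    - [0,0,0]
    - [0,0,0]
    - [0,0,0]
    - [0,0,0]
    - [0,0,0]
  xyz:
    - [0,0,0.02]
    - [0,0,0.03]
    - [0,0,0.04]
    - [0,0,0.05]
    - [0,0,0.06]
    - [0,0,0.06]
    - [0,0,0.06]
    - [0,0,0.06]
  jaw: [0,0,0,0,0,0,0,0]

```text
time_s: 29.6
eef_pos: [0.4009, 0.019, 0.052]
eef_rot: [-0.0, 0.637, 0.771, 0.0]
wrist_force: [-2.5, 1.8, 5.5]
opening: 0.273
grasp_force: 61.2
```

Call:
send_rows:
  dr:
    - [0,0,0]
    - [0,0,0]
    - [0,0,0]
    - [0,0,0]
    - [0,0,0]
    - [0,0,0]
    - [0,0,0]
    - [0,0,0]
  xyz:
    - [0,0,0]
    - [0,0,0]
    - [0,0,0]
    - [0,0,0]
    - [0,0,-1]
    - [0,0,-3]
    - [0,0,-5]
    - [0,0,-8]
  jaw: [35,48,55,55,55,55,55,55]

```text
time_s: 30.6
eef_pos: [0.4004, 0.0191, 0.1327]
eef_rot: [-0.0, 0.637, 0.771, -0.0]
wrist_force: [-0.6, 0.2, 0.2]
opening: 0.548
grasp_force: 0.0
```

Call:
send_rows:
  dr:
    - [0,0,0]
    - [0,0,0]
    - [0,0,0]
    - [0,0,0]
    - [0,0,0]
    - [0,0,0]
    - [0,0,0]
    - [0,0,0]
  xyz:
    - [0,0,-3]
    - [0,0,-6]
    - [-4,0,-10]
    - [-8,0,-14]
    - [-12,0,-14]
    - [-14,0,-14]
    - [-14,0,-14]
    - [-14,0,-14]
  jaw: [55,55,55,55,55,55,55,55]

```text
time_s: 31.6
eef_pos: [0.4267, -0.1174, 0.2713]
eef_rot: [-0.001, 0.637, 0.771, 0.0]
wrist_force: [0.5, -0.3, 0.3]
opening: 0.547
grasp_force: 0.0
```

```bash
python3 - <<'E'
from blobs import *
o,p,R=cur();print(o["time_s"],p)
a=1.7631
for n in("wrist","top","scene"):
    c=ctrl.calibration(n);im=ctrl.camera(n)[:,:,::-1].copy();cv2.imwrite(f"pics/f_{n}.png",im);np.save(f"f_{n}.npy",c,allow_pickle=True)
    h=cv2.cvtColor(im,cv2.COLOR_BGR2HSV)
    for k in cv2.findContours(cv2.inRange(h,(5,130,50),(16,255,255)),0,2)[0]:
        if cv2.contourArea(k)>60: r=cv2.minAreaRect(k);print(n,np.round(r[0]),np.round(r[1]),r[2],ray(c,r[0],.08))
from grid import grid
grid("top","f_top",.06,np.arange(-.08,.11,.01),np.arange(.07,-.08,-.014))
grid("top","f_top",.01,np.arange(.11,.23,.006),np.arange(.08,-.09,-.01))
E
```

```text
31.6 [ 0.4267 -0.1174  0.2713]
wrist [276.  34.] [68. 27.] 90.0 [[0.4019 0.0163 0.08  ]]
top [269. 258.] [ 8. 19.] 77.90524291992188 [[0.3983 0.0182 0.08  ]]
top [442. 232.] [12. 35.] 90.0 [[ 0.461  -0.4675  0.08  ]]
top [506. 241.] [125.  12.] 76.20051574707031 [[ 0.4328 -0.6486  0.08  ]]
top x: [-80 -70 -60 -50 -40 -30 -20 -10   0   9  19  29  39  49  59  69  79  89
  99]
  70 212 212 212 210 213 215 215 212 215 212 212 212 212 211 213 215 213 213 215
  56 215 213 212 211 213 214 213 213 215 212 214 214 212 211 213 214 212 212 214
  42 217 214 212 212 213 214 211 212 214 213 214 215 212 211 213 214 210 211 213
  28 217 216 213 212 213 213 210 211 214 215 216 216 213 212 213 213 209 211 212
  14 218 218 215 212 213 212 211 212 214 216 217 218 214 213 212 212 210 212 213
   0 218 218 215 213 214 212 211 213 214 216 217 219 216 213 213 212 210 213 213
 -14 217 217 215 213 214 213 211 213 215 216 216 218 216 214 214 213 211 213 214
 -28 215 216 216 214 215 214 212 214 215 215 215 216 217 214 215 214 212 214 215
 -42 214 215 216 215 215 214 213 215 215 214 213 216 217 214 215 214 213 21
[... 1002 characters left out ...]
 165 165 164 164 131
 -10 213 194  89  98 159 162 165 164 163 165 165 163 165 163 163 164 163 164 165 126
 -20 213 179  98 104 160 163 162 163 162 163 163 164 163 162 162 163 162 163 165 131
 -30 213 188  96 101 159 164 163 161 161 164 164 163 163 162 163 163 163 162 161 122
 -40 213 193  92  96 153 162 164 163 163 162 163 162 164 163 163 162 162 163 163 128
 -50 213 195 149 144 160 160 162 163 164 163 162 162 161 163 165 162 162 162 163 136
 -60 212 203 165 164 162 161 163 163 162 160 163 164 162 163 164 164 163 161 161 122
 -70 212 200 165 165 163 162 161 163 164 163 162 163 162 161 160 161 162 162 160 130
 -80 209 199 166 166 165 164 162 165 164 162 162 161 163 162 162 162 163 162 161 126
```

Plate and apron are empty, and the four clippings are on the tray floor in both views. The scraper stands upright at (0.40, 0.02).

```bash
python3 -c "
from bench import ctrl
print(ctrl.hand_in())"
```

```text
the job is handed in; nothing more can be done
None
```

The four clippings are in the catch tray, the scraper stands upright on the bench beside the stand, and the job is handed in; the sole force read about 9–11 N at each check along the wipe.

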